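# Pry open the stuck label printer and hold the roll against its sprung guide

### The arm

A 6-joint arm with a two-finger parallel gripper is mounted at the origin on a cart in front of the work surface, level with it; the furniture and walls round the work are solid. World frame = base frame: x ahead of the robot, y to its left, z up, the work surface at z = 0. Lengths are in mm, angles in rad, forces in N, time in s.
With the tool pointing down it reaches from about 350 to 925 mm from the base axis. Payload 6.4 kg.
Tool frame: the origin (TCP) lies between the finger pads; the fingertips stand 17 mm ahead of it and the grasp point (between the pads) lies 2 mm behind it (robot.nose_length is the distance from the TCP to the fingertips, in mm); z points along the fingers, y is the line along which they close (so a half turn about z gives the same grasp; the last joint's range is limited). The gripper opens to 85 mm and grips with 20 to 120 N. Pads are 22 mm wide; open, the fingers measure 114 mm over their backs; the gripper's body (76 mm by 85 mm) begins 54 mm behind the grasp point. The pads swing forward as they close: fully open they stand 13 mm farther back than shut.
Start: joints at [0.991, 0.245, 1.558, -0, 1.339, -0.174], TCP at [256.588, 597.224, 248.29] pointing down, gripper open.
Joint ranges: [-3.13, 3.13], [-1.02, 2.26], [0.13, 2.54], [-0.95, 4.09], [0.21, 2.88], [-2.74, 2.74]. Speed limits (rad/s): [2.57, 2.57, 3.14, 3.14, 3.14, 3.14].

### API

Orientations are given as a unit quaternion [w, x, y, z].
In Python, from workcell import robot, imaging gives the robot as it stands. The module is installed in compiled form; this text tells all that it offers.
- The arm moves only by the tool jog_arm, never from a script. Its argument "deltas" is text: rows parted by semicolons, each of 5 numbers parted by spaces: the shift along the tool's x, y, z in m, then the turn about the tool's z in rad, then the finger opening in m, from 0 to 0.0854. A call has 1 to 20 rows; each row shifts and turns the commanded pose from where the row before left it, along the tool's axes as they then stand; what a row does not reach is not made up. A row lasts 1/12 s, in which the tool goes at most 41.7 mm and 7.16 degrees, less where a joint would pass 70% of its speed; a pose out of reach is approached as far as the arm can. A call with a gripper value outside its range is refused whole. The fingers move at their own pace and stop on an object; "newtons" is the grip in N (left out, the last holds). Time passes only in rows, so rows that do not move let the fingers close. It gives the time, the measured TCP pose, the force, the opening and the grip force at its end, in the units of the state.
- robot.get_state(): the state, without advancing time (a new reading comes with each control period).
- imaging.capture(name): name is "side" or "top" or "wrist"; returns a dict with "color" (480x640x3 uint8, red, green, blue), "fx", "fy", "cx", "cy" (pixels), "k1" (the pictures are not rectified: a ray, as slopes to the right and down, at radius r is drawn at 1 + k1 r^2 times it, then the intrinsics apply), "eye" and "rotation" of the camera in the world. Camera axes: x right, y down, z forward; pixel columns grow to the right and rows downward; lengths in mm; the calibration is good to about 2 mm. A picture is of the moment at which its call begins. There is no depth.
- robot.finish_job(): hands the job in; it is judged then, once.
The state is a dict: "time_s": time; "qpos": joint angles; "qvel": joint speeds; "tau": joint torques, N m; "ee_pos": TCP position; "eef_rot": TCP orientation; "ft_force": force on the tool from outside, world axes, zero at the start; "torque": the same for the moment, N m; "gripper_width": finger opening in mm; "gripper_force": force on a finger pad.
Only numpy, scipy, OpenCV 4.12 (cv2) and the standard library are available. Lean on these libraries where they do the work, as an engineer would, in place of code of your own. Each camera call takes 0.05 s, during which the arm holds its last target. There are 200 camera calls.

### The job

The roll in the label printer has wandered sideways, and the lid has lost its release tab and gives no hold for fingers: slip the blade of the palette knife into the shallow notch at the middle of the lid's front edge, prise the lid up with the knife, swing it right back as far as it goes, and lay the knife flat on the free worktop. Then be a third hand: with the fingertips on the roll's right-hand face push it sideways on its two rollers against the blue spring-loaded guide and hold it there with a steady 9 newtons or so, the spring about half way in and never forced to its stop, so that a colleague can bring up the other guide and tighten it. Finish while still holding that push; the roll stays seated upright on its rollers, and the tubs and the scale on the worktop stay where they are.

Things in the scene. Friction and masses are not known exactly. Their poses are not given: they have to be found in the camera images.
- printer: Desktop label printer, pale grey, fixed, 165 mm deep (its x), 176 wide (y), 106 high with the dark lid shut. Origin: centre of the underside. Its front (dark panel, green button) faces its -x, towards the robot; +y is its left seen from the robot. Open-topped case, 4 mm walls, rim at z = 80 mm. The label roll stands inside on two steel rollers that run along y at x = -16 and +28 mm.
- printer_bay (a point): Point in the printer's roll bay where closed fingers can go down right of the roll: printer x = 6, y = -35, z = 53 mm; its axes are the printer's. Free there: y from -69 mm (black plate of the slack second guide, up to z = 98 mm) to the roll's right face, x from -50 to +75 mm (in front of that the print unit, up to z = 68 mm), down to z = 22 mm.
- printer_notch (a point): Middle of the notch in the lid's front edge, on the printer's front face, 84 mm above the worktop; it belongs to the case and stays put; axes as the printer's. The notch is the gap between case rim (z = 80 mm) and lid edge (z = 88): 8 mm high, 56 mm wide along y, lid skirt 4 mm thick. The blade goes in level along the printer's +x, with 25 mm of free depth. Fingers do not fit in.
- printer_hinge (a point): Middle of the lid's hinge line at the back of the case, 165 mm behind the notch, 80 mm above the worktop; the hinge line runs along the printer's y; axes as the printer's. (The clamp knob of the second guide sticks out 10 mm from the case's right wall; leave it to the colleague.)
- printer_lid (a joint): Angle of the dark lid: 0 shut, grows as its front edge swings up and back; 1.57 upright, 2.0 at its stop, leaning back. A shallow hood 165 mm deep, 26 mm high, with skirts 22 mm deep on all sides. Its hinge rubs (0.2 N m), so the lid (150 g) stays where it is left; 2 to 3 N of lift at the notch raise it.
- side_guide (a joint): How far the blue sprung guide is pushed in, in m: 0 at rest, stop at 0.016, along the printer's +y. A plate 64 mm wide and 76 mm high, centred at printer x = 6, z = 60 mm; its face (towards the roll) at y = 48 mm at rest. Spring: 2.8 N of preload and 0.7 N per mm: 9 N at about 9 mm, 14 N at the stop.
- roll: White label roll in the printer, diameter 78 mm, 34 mm wide, about 160 g, core hole 32 mm wide (one fingertip at the centre would enter it). Origin: centre of its right flat face (the one to push), 53 mm above the worktop; z runs along its axis to the blue guide (printer +y), far face at z = 34 mm; top 92 mm up. Starts 3 to 18 mm short of the guide; slides easily (under 0.5 N).
- knife: Palette knife lying flat on the worktop: dark wooden handle with brass rivets, 100 mm long, 20 wide, 26 high, and a steel blade 78 mm long, 20 wide, 2 thick, round at the end, level with the handle's mid-height. About 70 g. Origin: on the underside, below the front end of the handle; x points along the blade to its tip, z up.
- knife_grip (a point): On the handle's centre line, 14 mm behind its front end, 13 mm above its underside: the place to grip (20 mm wide). Axes as the knife's.
- knife_tip (a point): End of the blade, 100 mm ahead of knife_grip, at the same height. Axes as the knife's.
- round_tub: Bystander: round tub with green contents, 98 mm wide, 61 mm high, loose on the worktop. Origin: centre of the underside.
- bench_scale: Bystander: bench scale with a blue platter, 152 x 217 x 44 mm, loose on the worktop at the right. Origin: centre of the underside.
- scale_tub: Bystander: white square tub on the scale's platter, 109 x 122 x 66 mm. Origin: centre of the underside.

How it is judged (in metres and radians):
On the way, in this order (a step that is already met when the one before it is completed fails the run):
1. The knife's blade has prised the lid up: the lid is 0.12 rad or more open and the blade bears it (value of joint printer_lid above 0.12 rad and contact force between knife and printer_lid above 0.3 N), for 0.1 s.
2. The lid is swung right back, at least to 1.75 rad (value of joint printer_lid above 1.75 rad), for 0.2 s.
At the end, for the whole second after the job is handed in: For the last second the hand presses the still roll on the blue guide with 6 to 12 N, guide 4 to 14.5 mm in; roll upright on its rollers (within 0.12 rad, 10 mm); lid at 1.75 rad or more; knife let go, lying flat on the worktop, over 120 mm from the printer's centre (contact force between roll and side_guide between 6 and 12 N and value of joint side_guide between 0.004 and 0.0145 m and contact force between any of the fingers, the arm and roll above 3 N and linear speed of roll below 0.01 m/s and value of joint printer_lid above 1.75 rad and angle between the z axis of roll and the y axis of printer, either way round below 0.12 rad and z of roll in the frame of printer between 0.046 and 0.06 m and x of roll in the frame of printer between -0.004 and 0.016 m and height (world z) of knife below 0.012 m and angle between knife's own z axis and vertical below 0.15 rad and contact force between knife and the arm below 0.1 N and contact force between knife and the fingers below 0.1 N and linear speed of knife below 0.02 m/s and horizontal distance between knife and printer above 0.12 m); the arm keeps its last pose, push and grip.
It fails at once if the round tub is shoved more than 30 mm (distance of round_tub from where it was at the start of the episode above 0.03 m).
It fails at once if the bench scale is shoved more than 30 mm (distance of bench_scale from where it was at the start of the episode above 0.03 m).
It fails at once if the tub on the scale is shoved more than 30 mm (distance of scale_tub from where it was at the start of the episode above 0.03 m).
It fails at once if the roll is rammed against the guide with more than 20 N (contact force between roll and side_guide above 20 N).
It fails at once if the fingers, not the knife, prise the shut lid (contact force between the fingers and printer_lid above 3 N and value of joint printer_lid between 0.02 and 0.1 rad).
It also fails if it takes over 58 s, if anything falls off the work surface, if the arm or the gripper's body presses on something with over 40 N, if the wrist force passes 120 N, or if a joint passes its speed limit or range.

## Working session

There is one attempt and no reset: what is moved stays moved. The work goes in short steps, Python scripts to look and compute and a tool call to move; the robot and the scene stay as the last step left them, time stands still between calls to the robot, and variables do not carry over. Pictures are saved under pics/ and viewed, at most 10 in all, crops included, and the job is handed in when it is done.

Besides the shell and the picture viewer there is one more tool, called after "Request:" as name(argument=value, ...) on one line, values as JSON. jog_arm: Moves the arm, as the interface text tells. Its arguments: {"type":"object","properties":{"deltas":{"type":"string"},"newtons":{"type":"number"}},"required":["deltas"]}

```bash
mkdir -p pics
cat > h.py <<'E'
import numpy as np, cv2
from workcell import robot, imaging
def cap(n,save=None):
    c=imaging.capture(n)
    if save: cv2.imwrite('pics/'+save,cv2.cvtColor(c['color'],cv2.COLOR_RGB2BGR))
    return c
def ray(c,u,v):
    x=(u-c['cx'])/c['fx'];y=(v-c['cy'])/c['fy'];rd=np.hypot(x,y);r=rd
    for _ in range(30): r=rd/(1+c['k1']*r*r)
    s=r/rd if rd>0 else 1
    d=np.array(c['rotation'])@np.array([x*s,y*s,1]);return np.array(c['eye'],float),d/np.linalg.norm(d)
def plane(c,u,v,z):
    e,d=ray(c,u,v);return e+d*(z-e[2])/d[2]
def tri(*obs):
    A=np.zeros((3,3));b=np.zeros(3)
    for c,u,v in obs:
        e,d=ray(c,u,v);P=np.eye(3)-np.outer(d,d);A+=P;b+=P@e
    p=np.linalg.solve(A,b)
    return p,[float(np.linalg.norm(np.cross(p-ray(*o)[0],ray(*o)[1]))) for o in obs]
E
python3 - <<'E'
from h import *
for n in ('side','top','wrist'):
    c=cap(n,n+'0.png');print(n,np.round(c['eye']),np.round(c['rotation'],2).tolist(),c['fx'],c['k1'])
    import pickle;pickle.dump(c,open(n+'0.pkl','wb'))
s=robot.get_state();print(s)
E
```

```text
side [ 244.  316. 1003.] [0.07, -0.24, 0.93, -0.26] 480.67041688561164 -0.10782410058080898
top [ 299. -131. 1117.] [0.08, -0.68, 0.72, -0.08] 466.27392908514156 -0.03650550667936771
wrist [181. 630. 373.] [0.13, 0.82, 0.54, 0.09] 346.62121137730804 0.01715939767234307
{'time_s': 0.15, 'qpos': array([ 9.90899869e-01,  2.45659567e-01,  1.55873822e+00,  2.27734393e-05,
        1.33871373e+00, -1.74066362e-01]), 'qvel': array([ 0.00050465, -0.00264738, -0.00357093, -0.00172713,  0.00209867,
       -0.00117058]), 'tau': array([ 1.31989174e-03, -4.29989326e+01, -3.26550508e+01, -1.30318745e-04,
        3.57397628e-03, -2.38453754e-05]), 'ee_pos': array([256.35198626, 596.8723963 , 247.42739147]), 'eef_rot': array([-2.89860085e-04,  2.01527939e-01,  9.79482472e-01, -7.02026035e-04]), 'ft_force': array([-0.38534357,  0.68220509, -0.10924441]), 'torque': array([-0.0171422 ,  0.00718097, -0.02530697]), 'gripper_force': 0.0, 'gripper_width': 85.23031449306262}
```

```bash
sed -i "s/d=np.array(c\['rotation'\])@/q=c['rotation'];d=R.from_quat([q[1],q[2],q[3],q[0]]).as_matrix()@/; 1a from scipy.spatial.transform import Rotation as R" h.py
python3 - <<'E'
from h import *
import pickle
for n in ('side','top','wrist'):
    c=pickle.load(open(n+'0.pkl','rb'));print(n,plane(c,320,240,0))
E
```

```text
side [ 561.0170009  -206.80196341    0.        ]
top [ 564.88345815 -138.45544417    0.        ]
wrist [294.02709203 580.98503796   0.        ]
```

View pics/side0.png

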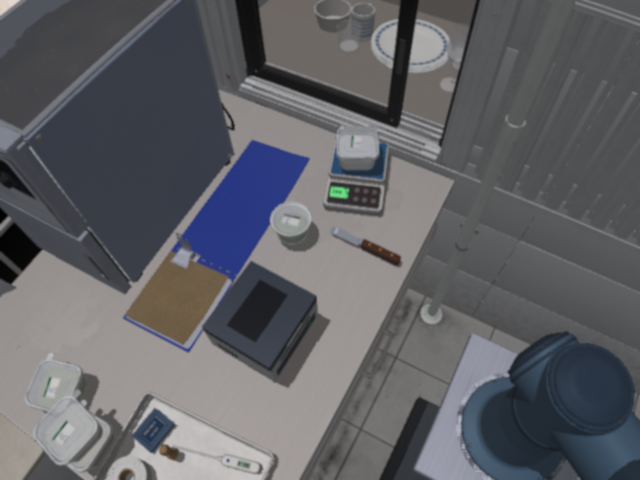

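View pics/top0.png

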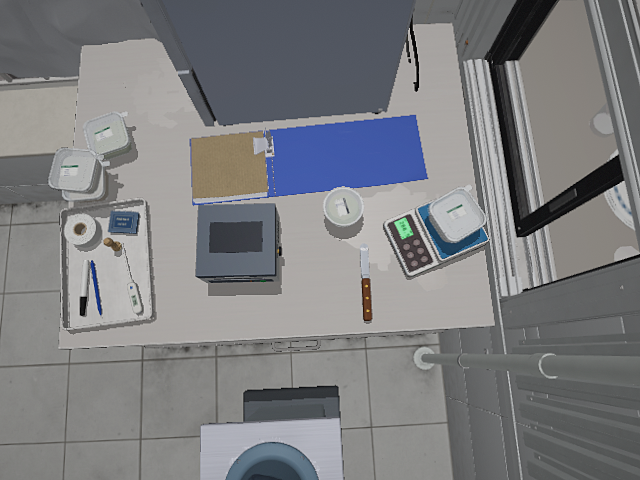

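Run:
```python
import cv2,numpy as np
t=cv2.imread('pics/top0.png');s=cv2.imread('pics/side0.png')
a=cv2.resize(t[190:300,180:300],None,fx=3.3,fy=3.3,interpolation=2)
b=cv2.resize(s[255:385,195:325],None,fx=3,fy=3,interpolation=2)
h=max(a.shape[0],b.shape[0]);o=np.zeros((h,a.shape[1]+b.shape[1],3),np.uint8)
o[:a.shape[0],:a.shape[1]]=a;o[:b.shape[0],a.shape[1]:]=b
cv2.imwrite('pics/pr.png',o);print(o.shape)
for n,im,(x0,x1,y0,y1) in (('top',t,(340,385,230,330)),('side',s,(325,410,220,270))):
    hsv=cv2.cvtColor(im,cv2.COLOR_BGR2HSV);m=np.zeros(im.shape[:2],np.uint8)
    m[y0:y1,x0:x1]=((hsv[...,1]>100)&((hsv[...,0]<20)|(hsv[...,0]>170)))[y0:y1,x0:x1]*255
    k,l,st,ce=cv2.connectedComponentsWithStats(m);i=1+np.argmax(st[1:,4]);print(n,st[i],ce[i],cv2.minAreaRect(np.argwhere(l==i)[:,::-1].astype(np.float32)))
for n,im,p in (('top',t,[(215,215),(260,270),(237,240),(205,275),(235,278),(300,250)]),('side',s,[(240,280),(300,295),(260,310),(240,350)])):
    print(n,[im[y,x].tolist() for x,y in p])
```

```text
(390, 786, 3)
top [362 278  10  43 316] [366.10126582 299.37658228] ((366.22943115234375, 299.0885314941406), (42.0474739074707, 8.13983154296875), 87.1375961303711)
side [363 241  36  21 237] [380.60337553 251.06329114] ((380.5202331542969, 250.9580841064453), (39.34478759765625, 6.30386209487915), 25.769330978393555)
top [[114, 104, 95], [119, 109, 101], [66, 59, 59], [124, 112, 104], [35, 33, 33], [166, 168, 173]]
side [[72, 60, 55], [70, 61, 56], [35, 31, 30], [64, 56, 52]]
```

View pics/pr.png

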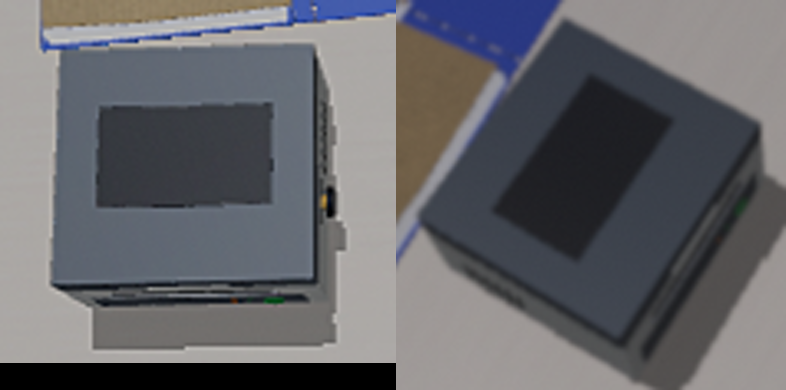

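Run:
```python
from h import *
import pickle
T=pickle.load(open('top0.pkl','rb'));S=pickle.load(open('side0.pkl','rb'))
tc=[(198.2,203.6),(275.5,203.6),(276.1,276.1),(195.8,276.1)]
sc=[(250.7,261),(316.3,296.7),(270.3,369),(203,327.7)]
sc=[sc[3],sc[0],sc[1],sc[2]]  # RL RR FR FL
P=[]
for a,b in zip(tc,sc):
    p,r=tri((T,*a),(S,*b));P.append(plane(T,*a,106));print(p.round(1),np.round(r,1),P[-1].round(1),plane(S,*b,106).round(1))
def sub(im,quad):  # refine with sub-pixel corner
    g=cv2.cvtColor(im,cv2.COLOR_RGB2GRAY);q=np.float32(quad).reshape(-1,1,2)
    return cv2.cornerSubPix(g,q,(3,3),(-1,-1),(3,50,.01)).reshape(-1,2)
ts=sub(T['color'],tc);ss=sub(S['color'],sc)
print('sub')
for a,b in zip(ts,ss):
    p,r=tri((T,*a),(S,*b));print(a,b,p.round(1),np.round(r,1),plane(T,*a,106).round(1),plane(S,*b,106).round(1))
print('knife')
p,r=tri((T,366.1,299.4),(S,380.6,251.06));print('handle c',p,r)
# endpoints
for n,c,ce,L,an in (('T',T,(366.23,299.09),42.05,87.14),('S',S,(380.52,250.96),39.34,25.77)):
    d=np.array([np.cos(np.radians(an)),np.sin(np.radians(an))])*L/2
    a=plane(c,*(np.array(ce)-d),15);b=plane(c,*(np.array(ce)+d),15);print(n,a,b,np.linalg.norm(a-b),np.degrees(np.arctan2(*(a-b)[1::-1])))
for n,c,box in (('T',T,(340,395,225,285)),('S',S,(325,370,222,252))):
    x0,x1,y0,y1=box;im=c['color'].astype(int);m=(im.min(2)>0)
    print(n);print(im[y0:y1:3,x0:x1:3].sum(2)//3)
```

```text
[640.6 136.2  97.5] [2.8 2.8] [640.6 134.8 106. ] [634.  137.6 106. ]
[635.8 -40.1  94.7] [1.7 1.7] [630.3 -41.5 106. ] [632.8 -35.5 106. ]
[469.2 -35.3  91.6] [2.9 2.9] [464.  -37.2 106. ] [468.5 -29.5 106. ]
[474.8 141.6  96.9] [0.6 0.6] [473.8 139.3 106. ] [471.9 143.3 106. ]
sub
[196.57294 203.5185 ] [201.53981 329.1272 ] [641.3 140.1  97.2] [2.6 2.6] [641.  138.5 106. ] [634.8 141.5 106. ]
[274.5419  202.97305] [250.7 261. ] [635.2 -38.5  98.5] [0.8 0.8] [631.9 -39.4 106. ] [632.8 -35.5 106. ]
[275.06564 274.85962] [316.28613 296.01035] [469.7 -34.   98.1] [1.5 1.5] [466.9 -35.1 106. ] [469.3 -30.8 106. ]
[194.85493 275.7329 ] [270.0066 370.9096] [475.3 144.5  93.2] [1.6 1.6] [474.7 141.4 106. ] [470.4 146.7 106. ]
knife
handle c [ 412.60178691 -238.45283937   17.96337392] [1.5778787116836654, 1.5778787116835238]
T [ 462.0459339 -240.6903302   15.       ] [ 363.00139931 -238.01132033   15.        ] 99.08075961351751 -1.5493892934612332
S [ 462.53076515 -241.50834014   15.        ] [ 368.35059746 -238.76599549   15.        ] 94.22008512066519 -1.6678712071623938
T
[[156 178 163 1
[... 1538 characters left out ...]
169 170 168 169  93  70  62 137 168 168 169 168 168 168 168
  169]]
S
[[143 142 141 142 142 142 142 142 141 143 142 142 143 145 144]
 [144 142 142 142 141 142 142 142 142 143 142 140 142 143 145]
 [143 142 135 132 153 136 141 142 143 142 141 142 141 144 145]
 [142 142 128 147 154 133 132 136 143 142 144 143 144 145 145]
 [142 143 130 117 132 133 132 132 134 141 145 146 146 145 146]
 [142 142 144 123  96 113 129 133 133 132 137 139 143 142 146]
 [145 147 146 147 146 134 100 102 127 133 133 129 125  66  97]
 [148 148 147 147 148 146 145 123  92 101 127 118  87  50  53]
 [148 147 148 148 148 146 147 146 145 124 100  78  46  42  49]
 [148 148 148 147 147 146 147 146 148 147 146 140 107  43  36]]
```

Request:
jog_arm(deltas="0 0 0 -0.094 0.06; 0 0 0 -0.094 0.06; 0 0 0 -0.094 0.06; 0 0 0 -0.094 0.06; -0.009 -0.0347 0 0 0.06; -0.009 -0.0347 0 0 0.06; -0.009 -0.0347 0 0 0.06; -0.009 -0.0347 0 0 0.06; -0.009 -0.0347 0 0 0.06; -0.009 -0.0347 0 0 0.06; -0.009 -0.0347 0 0 0.06; -0.009 -0.0347 0 0 0.06; -0.009 -0.0347 0 0 0.06; -0.009 -0.0347 0 0 0.06; -0.009 -0.0347 0 0 0.06; -0.009 -0.0347 0 0 0.06; -0.009 -0.0347 0 0 0.06; -0.009 -0.0347 0 0 0.06; -0.009 -0.0347 0 0 0.06; -0.009 -0.0347 0 0 0.06")

```text
time_s: 1.82
ee_pos: [383.8, 36.3, 248.3]
eef_rot: [0.0, 0.015, 1.0, -0.0]
ft_force: [1.3, -0.2, 0.7]
gripper_width: 59.8
gripper_force: 0.0
```

Request:
jog_arm(deltas="-0.009 -0.0347 0.012 0 0.06; -0.009 -0.0347 0.012 0 0.06; -0.009 -0.0347 0.012 0 0.06; -0.009 -0.0347 0.012 0 0.06; -0.009 -0.0347 0.012 0 0.06; -0.009 -0.0347 0.012 0 0.06; -0.009 -0.0347 0.012 0 0.06; -0.009 -0.0347 0.012 0 0.06; 0 0 0.012 0 0.06; 0 0 0 0 0.06; 0 0 0 0 0.06")

```text
time_s: 2.73
ee_pos: [446.9, -240.9, 139.3]
eef_rot: [-0.001, 0.015, 1.0, 0.001]
ft_force: [1.1, -0.4, 0.4]
gripper_width: 60.1
gripper_force: 0.0
```

Run:
```python
from h import *
import pickle
s=robot.get_state();print(s['time_s'],s['ee_pos'],s['eef_rot'],s['ft_force'],s['qpos'])
c=cap('wrist','w1.png');pickle.dump(c,open('w1.pkl','wb'));print(c['eye'],c['rotation'])
```

```text
2.7333 [ 446.88520652 -240.8748349   139.25976168] [-0.00110345  0.01505222  0.99988554  0.00105612] [ 1.1111512  -0.356301    0.35128029] [-7.18111938e-01  4.40084174e-02  1.99639258e+00  2.06559364e-04
  1.10424090e+00 -2.25889585e+00]
[ 365.34159988 -237.37392471  264.90181046] [0.11329738 0.70853384 0.68750855 0.11169373]
```

View pics/w1.png

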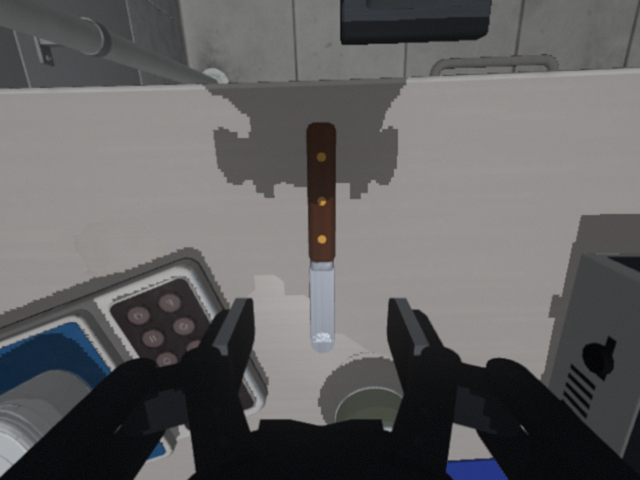

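Run:
```python
from h import *
import pickle
c=pickle.load(open('w1.pkl','rb'));T=pickle.load(open('top0.pkl','rb'))
im=c['color'].astype(int);m=((im[...,0]-im[...,2]>25)&(im[...,0]<170));m[:110]=0;m[275:]=0;m[:,:290]=0;m[:,355:]=0
for v in range(128,262,12): u=np.where(m[v])[0];print(v,u.min(),u.max(),plane(c,u.min(),v,20)[:2].round(1),plane(c,u.max()+1,v,20)[:2].round(1))
print(plane(c,321,123,26),plane(c,322,261,26),plane(c,322,352,14))
# front end: two views: top picture handle front end ~ (365.2,278.1)
print(tri((c,322,262),(T,365.2,278)),tri((c,321,123),(T,367.3,320)))
print(tri((c,321.5,352.5),(T,363.5,246.5)))
```

```text
Traceback (most recent call last):
ValueError: zero-size array to reduction operation minimum which has no identity
```

Run:
```python
from h import *
import pickle
c=pickle.load(open('w1.pkl','rb'));T=pickle.load(open('top0.pkl','rb'))
im=c['color'].astype(int);print(im[200,300:345:4].tolist())
m=((im[...,0]-im[...,2]>15)&(im.sum(2)<300));
for v in range(130,262,16):
    u=np.where(m[v,295:350])[0]+295
    if len(u): print(v,u.min(),u.max(),((plane(c,u.min(),v,22)+plane(c,u.max()+1,v,22))/2).round(1))
print(plane(c,321,123,26),plane(c,322,261,26),plane(c,322,352,14))
print(tri((c,322,262),(T,365.2,278)),tri((c,321,123),(T,367.3,320)))
print(tri((c,321.5,352.5),(T,363.5,246.5)))
```

```text
[[147, 145, 142], [148, 144, 142], [58, 50, 47], [42, 30, 26], [49, 36, 27], [97, 73, 40], [115, 86, 45], [66, 43, 34], [65, 43, 33], [138, 134, 131], [147, 143, 141], [148, 144, 143]]
130 308 334 [ 368.  -236.1   22. ]
146 310 334 [ 378.3 -235.7   22. ]
162 309 333 [ 388.9 -236.7   22. ]
178 309 333 [ 399.8 -237.    22. ]
194 309 332 [ 411.  -237.7   22. ]
210 309 334 [ 422.6 -237.3   22. ]
226 309 334 [ 434.5 -237.6   22. ]
242 309 334 [ 446.7 -238.    22. ]
258 310 333 [ 459.4 -238.4   22. ]
[ 363.64912428 -236.32930853   26.        ] [ 460.230005   -238.40532759   26.        ] [ 548.15389397 -240.80987171   14.        ]
(array([ 459.99563981, -238.87853456,   29.07996649]), [0.5010347964732282, 0.5010347964732017]) (array([ 363.11056869, -236.67278668,   25.89552988]), [0.6383818790717861, 0.6383818790717669])
(array([ 535.51784032, -240.91347895,   31.94067525]), [0.06037105255232034, 0.06037105255233033])
```

Request:
jog_arm(deltas="0 0.0025 0.02 0 0.06; 0 0 0.02 0 0.06; 0 0 0.02 0 0.06; 0 0 0.02 0 0.06; 0 0 0.015 0 0.06; 0 0 0.012 0 0.06; 0 0 0.008 0 0.06; 0 0 0.004 0 0.06; 0 0 0 0 0.06; 0 0 0 0 0.0; 0 0 0 0 0.0; 0 0 0 0 0; 0 0 0 0 0; 0 0 0 0 0; 0 0 0 0 0; 0 0 0 0 0", newtons=110)

```text
time_s: 4.12
ee_pos: [448.4, -239.8, 22.5]
eef_rot: [0.001, 0.015, 1.0, -0.001]
ft_force: [-1.3, 1.0, 4.9]
gripper_width: 17.8
gripper_force: 107.9
```

Request:
jog_arm(deltas="0 0 -0.01 0 0; 0 0 -0.02 0 0; 0 0 -0.02 0 0; 0 0 -0.02 0 0; 0 0 -0.01 0 0; 0.01 0.01 0 0 0; 0.01 0.025 0 0 0; 0.01 0.03 0 0 0; 0.01 0.03 0 0 0; 0.01 0.03 0 0 0; 0.01 0.03 0 0 0; 0.01 0.03 0 0 0; 0.01 0.03 0 0 0; 0.01 0.03 0 0 0; 0.01 0.03 0 0 0; 0 0.019 0 0 0; 0 0 0 0 0; 0 0 0 0 0")

```text
time_s: 5.62
ee_pos: [356.3, 58.2, 101.3]
eef_rot: [0.0, 0.014, 1.0, -0.0]
ft_force: [0.6, 0.7, -0.6]
gripper_width: 16.8
gripper_force: 135.9
```

Run:
```python
from h import *
import pickle
s=robot.get_state();print(s['time_s'],s['ee_pos'],s['eef_rot'],s['ft_force'])
for n in ('wrist','side'):
    c=cap(n,n+'2.png');pickle.dump(c,open(n+'2.pkl','wb'))
a=cv2.imread('pics/wrist2.png');b=cv2.imread('pics/side2.png')
o=np.zeros((480,800,3),np.uint8);o[:,:460]=a[:,90:550];o[:330,460:]=cv2.resize(b[255:420,230:400],(340,330),interpolation=2);cv2.imwrite('pics/v2.png',o)
```

```text
5.6167 [356.32884188  58.23374652 101.34427894] [ 1.31404400e-04  1.36980769e-02  9.99906159e-01 -1.34799757e-04] [ 0.64172904  0.710011   -0.60554235]
```

View pics/v2.png

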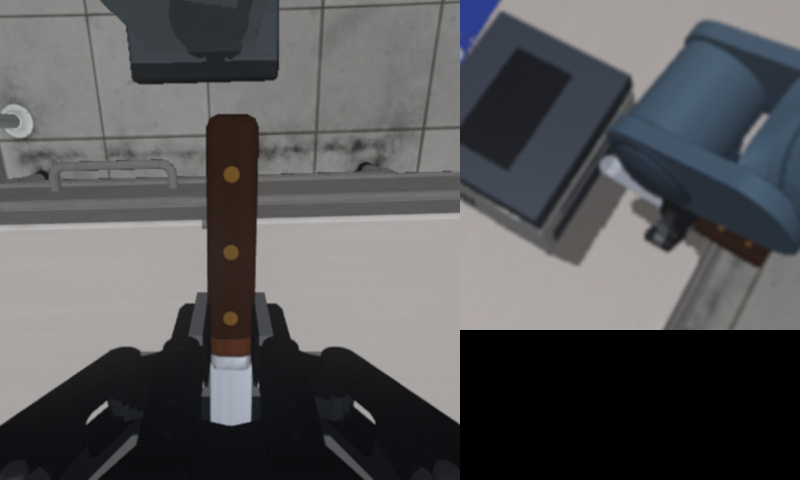

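Run:
```python
from h import *
import pickle
c=pickle.load(open('wrist2.pkl','rb'));S=pickle.load(open('side2.pkl','rb'))
for z in (100,105,110): print(z,plane(c,321,115,z).round(1),plane(c,320.5,357,z).round(1))
for z in (86,92,98): print(z,plane(S,302.5,337.5,z).round(1))
T=cap('top','top2.png')
# same notch edge: lid front lower edge in side/top
cv2.imwrite('pics/v3.png',cv2.resize(cv2.cvtColor(T['color'],cv2.COLOR_RGB2BGR)[230:330,190:290],(600,600),interpolation=2))
```

```text
100 [271.3  62.1 100. ] [369.8  59.3 100. ]
105 [271.4  62.1 105. ] [366.   59.4 105. ]
110 [271.5  62.1 110. ] [362.3  59.5 110. ]
86 [454.2  53.9  86. ]
92 [452.8  55.6  92. ]
98 [451.5  57.3  98. ]
```

View pics/v3.png

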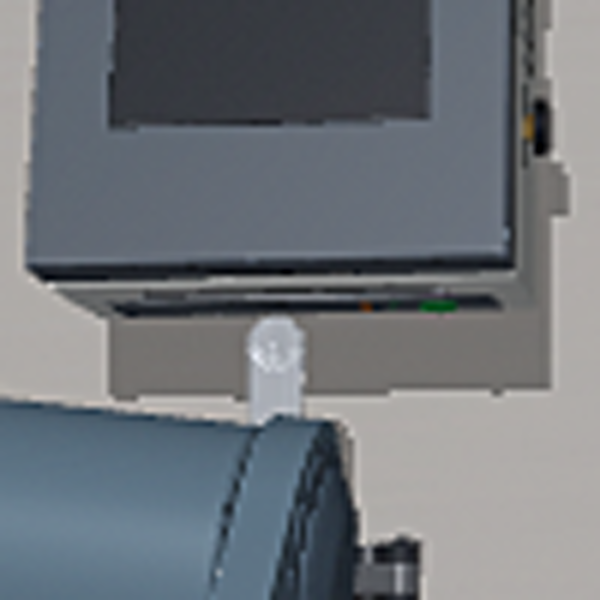

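Run:
```python
from h import *
import pickle
S=pickle.load(open('side2.pkl','rb'));T=pickle.load(open('top0.pkl','rb'))
print(tri((T,235.8,282.7),(S,302.5,337.5)))
for z in(88,92,96):print(plane(T,235.8,282.7,z).round(1))
# lid lower edge left/right corners & case rim in top2 crop at z=84..80
for n,u,v,z in (('lidFL',30,270,88),('lidFR',512,255,88),('caseFL',112,312,0),('topFL',30,262,106),('topFR',508,248,106)):
    print(n,plane(T,190+u/6,230+v/6,z).round(1))
```

```text
(array([455.55398069,  54.44812637,  87.33343177]), [1.6349640654795996, 1.6349640654795865])
[457.1  54.6  88. ]
[456.5  53.9  92. ]
[455.9  53.2  96. ]
lidFL [479.5 145.9  88. ]
lidFR [475.1 -34.1  88. ]
caseFL [475.9 136.3   0. ]
topFL [479.3 141.1 106. ]
topFR [474.7 -34.5 106. ]
```

Run:
```python
from h import *
import pickle
from scipy.optimize import least_squares
A=pickle.load(open('w1.pkl','rb'));B=pickle.load(open('wrist2.pkl','rb'))
def feats(c,box):
    x0,x1,y0,y1=box;im=c['color'].astype(int)
    col=im[y0:y1,x0:x1];m=((col[...,0]-col[...,2]>38)&(col[...,1]-col[...,2]>18)).astype(np.uint8)
    k,l,st,ce=cv2.connectedComponentsWithStats(m)
    return [(ce[i]+[x0,y0]).round(2).tolist()+[int(st[i,4])] for i in range(1,k) if st[i,4]>15]
print(feats(A,(295,350,115,262)),feats(B,(290,355,105,362)))
for c,u,r in((A,321,(115,130)),(A,322,(252,270)),(B,326,(108,122)),(B,321,(332,366))):
    print([int(c['color'][v,u-4:u+5].sum()/27) for v in range(*r)])
```

```text
[[320.9, 156.57, 63], [321.64, 201.23, 66], [321.5, 238.88, 80]] [[321.2, 174.0, 226], [320.58, 252.0, 190], [320.11, 318.14, 171]]
[81, 81, 81, 81, 81, 81, 76, 52, 30, 25, 27, 27, 27, 27, 27]
[54, 54, 54, 54, 54, 55, 54, 52, 49, 67, 115, 146, 156, 157, 154, 150, 145, 137]
[126, 127, 127, 127, 127, 112, 56, 27, 29, 30, 31, 31, 31, 32]
[33, 33, 34, 33, 33, 33, 36, 45, 52, 52, 52, 52, 52, 52, 52, 52, 52, 53, 52, 51, 50, 49, 47, 54, 90, 139, 167, 175, 174, 174, 171, 168, 165, 161]
```

Run:
```python
from h import *
import pickle
from scipy.optimize import least_squares
A=pickle.load(open('w1.pkl','rb'));B=pickle.load(open('wrist2.pkl','rb'))
fa=[(321,122.2),(320.9,156.57),(321.64,201.23),(321.5,238.88),(322,261.5)]
fb=[(321.5,113.5),(321.2,174),(320.58,252),(320.11,318.14),(320,356)]
a=[plane(A,*p,26) for p in fa];s=[float(np.dot(p-a[4],[1,-.027,0])) for p in a];print(np.round(s,1))
def pred(p,u,v): # line (x0,z0,pitch) in x-z plane; return s of ray
    x0,z0,t=p;e,d=ray(B,u,v)
    M=np.array([[d[0],-np.cos(t)],[d[2],-np.sin(t)]])
    return np.linalg.solve(M,[x0-e[0],z0-e[2]])[1]
for idx in ([0,1,2,3,4],[1,2,3]):
  for sc in (1,1.02):
    f=lambda p:[pred(p,*fb[i])-s[i]*sc for i in idx]
    r=least_squares(f,[366,105,0],x_scale=[10,10,.1]);print(sc,r.x,np.round(r.fun,2))
for z in (104.8,): print(least_squares(lambda p:[pred([p[0],z,p[1]],*fb[i])-s[i] for i in range(5)],[366,0]).x)
```

```text
[-97.5 -75.8 -45.3 -17.6   0. ]
1 [3.67390653e+02 1.02769426e+02 1.12938802e-01] [ 0.06 -0.07 -0.13  0.3  -0.17]
1.02 [3.69249475e+02 1.00289808e+02 1.12938804e-01] [ 0.06 -0.08 -0.13  0.31 -0.17]
1 [3.67109002e+02 1.04308984e+02 1.52252581e-01] [-0.  0. -0.]
1.02 [3.68962191e+02 1.01860157e+02 1.52252581e-01] [ 0. -0. -0.]
[3.66699658e+02 1.56497172e-01]
```

Request:
jog_arm(deltas="0 -0.01 0 0 0; -0.01 -0.03 0 0 0; -0.01 -0.03 0 0 0; -0.01 -0.03 0 0 0; -0.01 -0.03 0 0 0; -0.01 -0.03 0 0 0; -0.01 -0.03 0 0 0; -0.01 -0.03 0 0 0; -0.01 -0.03 0 0 0; -0.01 -0.03 0 0 0; -0.01 -0.013 0 0 0; 0 0 0.02 0 0; 0 0 0.02 0 0; 0 0 0.014 0 0; 0 0 0.008 0 0; 0 0 0.004 0 0; 0 0 0 0 0; 0 0 0 0 0; 0 0 0 0 0")

```text
time_s: 7.35
ee_pos: [448.4, -238.8, 36.3]
eef_rot: [0.001, 0.015, 1.0, -0.001]
ft_force: [-0.3, -1.6, -0.9]
gripper_width: 17.0
gripper_force: 133.5
```

Run:
```python
from h import *
import pickle
s=robot.get_state();print(s['time_s'],s['ee_pos'],s['ft_force'],s['torque'])
for n in ('wrist','side','top'):
    c=cap(n,n+'3.png');pickle.dump(c,open(n+'3.pkl','wb'))
a=cv2.imread('pics/top3.png');b=cv2.imread('pics/side3.png');w=cv2.imread('pics/wrist3.png')
o=np.zeros((600,800,3),np.uint8);o[:400,:400]=cv2.resize(a[235:335,320:420],(400,400),interpolation=2);o[:400,400:]=cv2.resize(b[215:285,330:400],(400,400),interpolation=2);cv2.imwrite('pics/v4.png',o)
```

```text
7.35 [ 448.40153088 -238.80686628   36.30865137] [-0.34539004 -1.56830961 -0.93727471] [ 0.04378498 -0.02778341 -0.01120923]
```

View pics/v4.png

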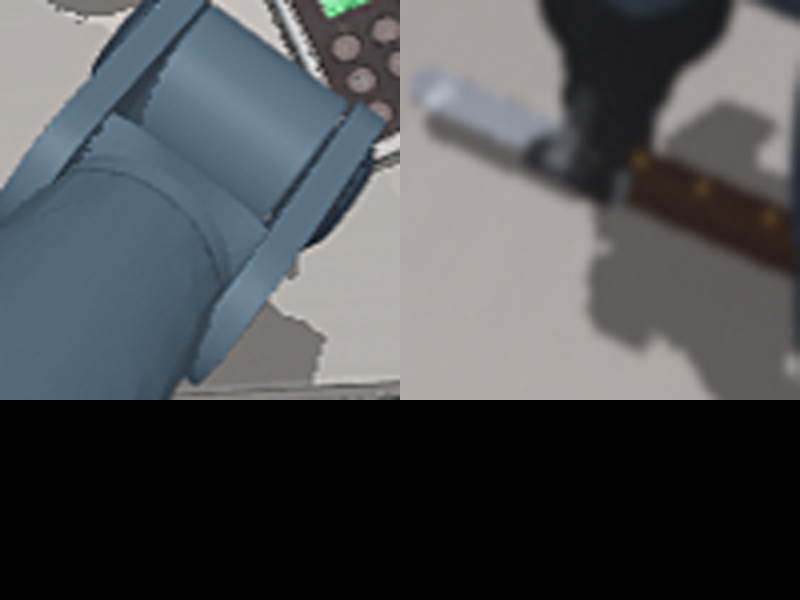

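Request:
jog_arm(deltas="0 0 0.003 0 0; 0 0 0.003 0 0; 0 0 0 0 0; 0 0 0 0 0")

```text
time_s: 7.83
ee_pos: [447.5, -237.9, 28.9]
eef_rot: [-0.0, 0.015, 1.0, 0.0]
ft_force: [0.4, 0.5, -1.1]
gripper_width: 16.5
gripper_force: 133.5
```

Request:
jog_arm(deltas="0 0 0.003 0 0; 0 0 0 0 0; 0 0 0 0 0")

```text
time_s: 8.08
ee_pos: [447.6, -238.0, 26.1]
eef_rot: [-0.0, 0.015, 1.0, 0.0]
ft_force: [-0.7, -0.2, -1.3]
gripper_width: 16.5
gripper_force: 133.5
```

Request:
jog_arm(deltas="0 0 0.003 0 0; 0 0 0 0 0; 0 0 0 0 0")

```text
time_s: 8.33
ee_pos: [448.2, -238.4, 25.0]
eef_rot: [-0.0, 0.015, 1.0, 0.0]
ft_force: [-6.1, 4.2, 15.7]
gripper_width: 16.8
gripper_force: 135.5
```

Request:
jog_arm(deltas="0 0 -0.01 0 0; 0 0 -0.02 0 0; 0 0 -0.02 0 0; 0 0 -0.0183 0 0; 0.01 0.013 0 0 0; 0.01 0.03 0 0 0; 0.01 0.03 0 0 0; 0.01 0.03 0 0 0; 0.01 0.03 0 0 0; 0.01 0.03 0 0 0; 0.01 0.03 0 0 0; 0.01 0.03 0 0 0; 0.01 0.03 0 0 0; 0.01 0.03 0 0 0; 0 0.01 0 0 0; 0 0 0 0 0; 0 0 0 0 0")

```text
time_s: 9.75
ee_pos: [356.8, 57.9, 91.9]
eef_rot: [0.0, 0.014, 1.0, -0.0]
ft_force: [-0.7, -1.3, -0.5]
gripper_width: 16.5
gripper_force: 134.5
```

Request:
jog_arm(deltas="-0.006 0 0 0 0; -0.006 0 0 0 0; -0.004 0 0 0 0; 0 0 0 0 0")

```text
time_s: 10.08
ee_pos: [374.0, 56.4, 91.9]
eef_rot: [0.0, 0.016, 1.0, -0.0]
ft_force: [-0.4, 0.1, -0.3]
gripper_width: 16.4
gripper_force: 134.5
```

Request:
jog_arm(deltas="-0.005 0 0 0 0; 0 0 0 0 0; 0 0 0 0 0")

```text
time_s: 10.33
ee_pos: [377.7, 56.9, 91.5]
eef_rot: [-0.0, 0.015, 1.0, 0.0]
ft_force: [-0.6, 0.5, -0.5]
gripper_width: 16.6
gripper_force: 134.5
```

Request:
jog_arm(deltas="-0.005 0 0 0 0; 0 0 0 0 0; 0 0 0 0 0")

```text
time_s: 10.58
ee_pos: [382.7, 56.9, 91.6]
eef_rot: [0.0, 0.015, 1.0, -0.0]
ft_force: [1.1, 0.5, -0.9]
gripper_width: 16.9
gripper_force: 134.5
```

Request:
jog_arm(deltas="-0.005 0 0 0 0; 0 0 0 0 0; 0 0 0 0 0")

```text
time_s: 10.83
ee_pos: [387.8, 56.8, 91.7]
eef_rot: [0.0, 0.015, 1.0, -0.0]
ft_force: [-1.0, -0.8, -0.2]
gripper_width: 16.3
gripper_force: 134.5
```

Request:
jog_arm(deltas="-0.003 0 -0.003 0 0; 0 0 -0.004 0 0; 0 0 -0.004 0 0; 0 0 0 0 0; 0 0 0 0 0")

```text
time_s: 11.25
ee_pos: [390.9, 56.7, 103.1]
eef_rot: [0.001, 0.015, 1.0, -0.0]
ft_force: [-0.3, 0.7, -0.3]
gripper_width: 16.9
gripper_force: 134.5
```

Request:
jog_arm(deltas="0 0 -0.004 0 0; 0 0 -0.004 0 0; 0 0 0 0 0; 0 0 0 0 0")

```text
time_s: 11.58
ee_pos: [390.5, 56.7, 110.7]
eef_rot: [0.0, 0.015, 1.0, -0.0]
ft_force: [0.1, -0.6, -0.5]
gripper_width: 16.9
gripper_force: 134.2
```

Run:
```python
from h import *
import pickle
s=robot.get_state();print(s['time_s'],s['ee_pos'],s['ft_force'],s['torque'])
c=cap('side','side4.png');T=cap('top','top4.png')
a=cv2.imread('pics/top4.png');b=cv2.imread('pics/side4.png');b0=cv2.imread('pics/side0.png')
o=np.zeros((600,800,3),np.uint8);o[:400,:400]=cv2.resize(a[195:315,180:300],(400,400),interpolation=2);o[:400,400:]=cv2.resize(b[255:385,200:330],(400,400),interpolation=2);o[400:,400:600]=cv2.resize(b0[255:385,200:330],(200,200));cv2.imwrite('pics/v5.png',o)
```

```text
11.5833 [390.54059745  56.68892648 110.74787094] [ 0.11902419 -0.56144263 -0.47749345] [ 9.20697037e-05 -2.14962088e-02 -1.71173241e-02]
```

View pics/v5.png

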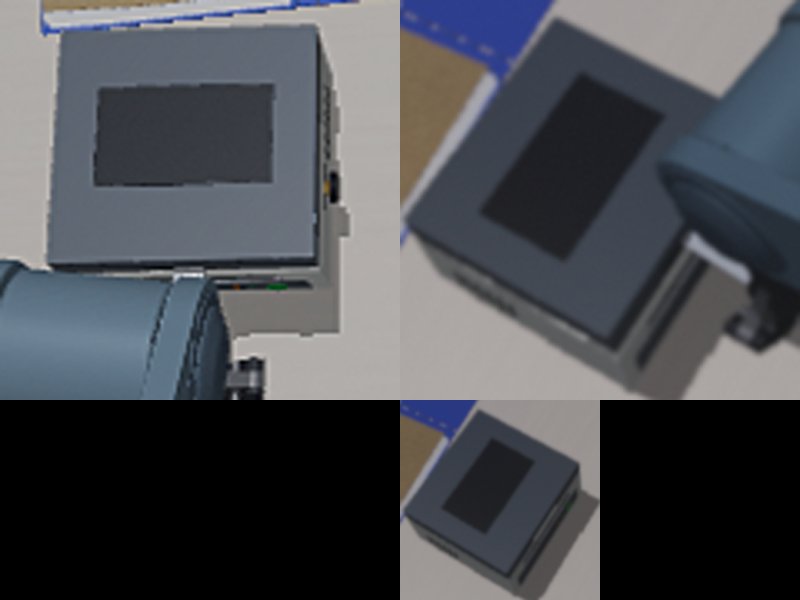

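Request:
jog_arm(deltas="-0.0024 0 -0.0084 0 0; -0.0024 0 -0.0084 0 0; 0 0 0 0 0; -0.0024 0 -0.0084 0 0; -0.0024 0 -0.0084 0 0; -0.0058 0 -0.0094 0 0; -0.0058 0 -0.0094 0 0; -0.0058 0 -0.0094 0 0; -0.0058 0 -0.0094 0 0; 0 0 0 0 0; 0 0 0 0 0")

```text
time_s: 12.6
ee_pos: [424.5, 55.6, 182.9]
eef_rot: [0.001, 0.015, 1.0, -0.0]
ft_force: [-1.1, -0.1, -1.1]
gripper_width: 17.3
gripper_force: 134.5
```

Run:
```python
from h import *
s=robot.get_state();print(s['time_s'],s['ee_pos'],s['ft_force'],s['torque'])
c=cap('side','side5.png');T=cap('top','top5.png')
a=cv2.imread('pics/top5.png');b=cv2.imread('pics/side5.png')
o=np.zeros((400,800,3),np.uint8);o[:,:400]=cv2.resize(a[195:315,180:300],(400,400),interpolation=2);o[:,400:]=cv2.resize(b[255:385,200:330],(400,400),interpolation=2);cv2.imwrite('pics/v6.png',o)
```

```text
12.6 [424.52054077  55.56933066 182.94265811] [-1.05411715 -0.10635864 -1.1497585 ] [0.00367506 0.01301142 0.03001369]
```

View pics/v6.png

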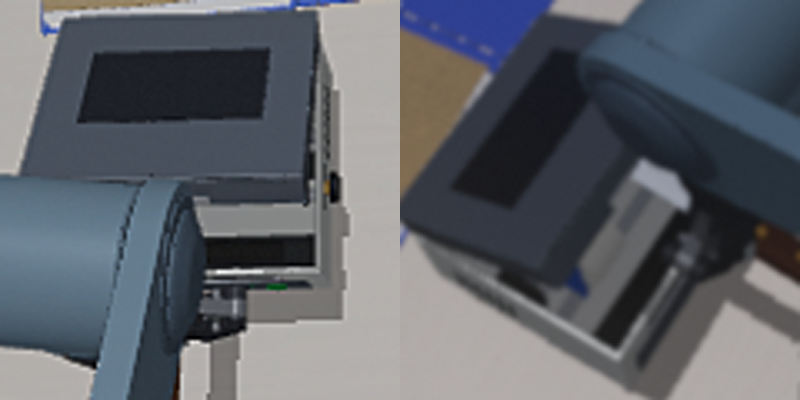

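Request:
jog_arm(deltas="-0.0083 0 -0.0073 0 0; -0.0083 0 -0.0073 0 0; -0.0083 0 -0.0073 0 0; -0.0083 0 -0.0073 0 0; -0.0101 0 -0.0045 0 0; -0.0101 0 -0.0045 0 0; -0.0101 0 -0.0045 0 0; -0.0101 0 -0.0045 0 0; -0.011 0 -0.0013 0 0; -0.011 0 -0.0013 0 0; -0.011 0 -0.0013 0 0; -0.011 0 -0.0013 0 0; 0 0 0 0 0")

```text
time_s: 13.78
ee_pos: [541.7, 52.0, 233.8]
eef_rot: [-0.0, 0.015, 1.0, -0.0]
ft_force: [1.3, 0.2, -1.5]
gripper_width: 16.8
gripper_force: 134.4
```

Request:
jog_arm(deltas="-0.0109 0 0.002 0 0; -0.0109 0 0.002 0 0; -0.0109 0 0.002 0 0; -0.0109 0 0.002 0 0; -0.008 0 0.004 0 0; -0.008 0 0.004 0 0; -0.008 0 0.004 0 0; 0 0 0 0 0; 0 0 0 0 0")

```text
time_s: 14.53
ee_pos: [608.3, 50.2, 213.5]
eef_rot: [-0.001, 0.015, 1.0, 0.0]
ft_force: [0.1, 0.4, -0.5]
gripper_width: 16.6
gripper_force: 134.7
```

Run:
```python
from h import *
s=robot.get_state();print(s['time_s'],s['ee_pos'],s['ft_force'],s['torque'])
T=cap('top','top6.png');S=cap('side','side6.png')
print(cv2.cvtColor(T['color'],cv2.COLOR_RGB2GRAY)[170:300:3,205])
```

```text
14.5333 [608.30421699  50.2159426  213.5426733 ] [ 0.10902781  0.36257565 -0.46107476] [ 0.00480351  0.01609949 -0.03200847]
[ 80  69  63  79  74 121 104 145 132 132 133 121 117 112 107  91  79  81
  81  78  72  65  65  62  62  60  59  56  51  80 109 106 111  70  67  58
  98 103 183 181 181 181 181 182]
```

Request:
jog_arm(deltas="-0.003 0 0.0015 0 0; -0.003 0 0.0015 0 0; 0 0 0 0 0; 0 0 0 0 0")

```text
time_s: 14.97
ee_pos: [614.5, 50.1, 211.1]
eef_rot: [0.0, 0.015, 1.0, 0.0]
ft_force: [0.1, 0.1, -1.3]
gripper_width: 16.8
gripper_force: 134.7
```

Request:
jog_arm(deltas="0.01 0 0 0 0; 0.025 0 0 0 0; 0.03 0 0 0 0; 0.03 0 0 0 0; 0.03 0 0 0 0; 0.03 0 0 0 0; 0.025 0 0 0 0; 0.02 0 0 0 0; -0.002 -0.02 0.005 0 0; -0.005 -0.034 0.015 0 0; -0.005 -0.034 0.015 0 0; -0.005 -0.034 0.015 0 0; -0.005 -0.034 0.015 0 0; -0.005 -0.034 0.015 0 0; -0.005 -0.034 0.015 0 0; -0.005 -0.034 0.015 0 0; -0.005 -0.034 0.01 0 0; 0 -0.002 0.01 0 0; 0 0 0 0 0; 0 0 0 0 0")

```text
time_s: 16.63
ee_pos: [447.2, -238.5, 80.7]
eef_rot: [-0.001, 0.015, 1.0, 0.001]
ft_force: [0.1, 1.4, -0.5]
gripper_width: 16.8
gripper_force: 134.6
```

Lower to about z = 27, then feel for contact.

Request:
jog_arm(deltas="0 0 0.015 0 0; 0 0 0.015 0 0; 0 0 0.012 0 0; 0 0 0.007 0 0; 0 0 0.0035 0 0; 0 0 0 0 0; 0 0 0 0 0; 0 0 0 0 0")

```text
time_s: 17.3
ee_pos: [448.3, -239.4, 29.5]
eef_rot: [0.001, 0.015, 1.0, -0.0]
ft_force: [0.0, 0.5, -0.5]
gripper_width: 16.7
gripper_force: 134.6
```

Request:
jog_arm(deltas="0 0 0.0015 0 0; 0 0 0 0 0; 0 0 0 0 0")

```text
time_s: 17.55
ee_pos: [448.0, -239.4, 27.6]
eef_rot: [0.0, 0.015, 1.0, -0.0]
ft_force: [-0.2, -0.8, 0.5]
gripper_width: 16.6
gripper_force: 134.8
```

Request:
jog_arm(deltas="0 0 0.0015 0 0; 0 0 0 0 0; 0 0 0 0 0")

```text
time_s: 17.8
ee_pos: [448.3, -239.5, 26.4]
eef_rot: [0.0, 0.015, 1.0, -0.0]
ft_force: [1.0, -0.2, 5.6]
gripper_width: 16.9
gripper_force: 135.4
```

Request:
jog_arm(deltas="0 0 0.001 0 0; 0 0 0 0 0; 0 0 0 0 0")

```text
time_s: 18.05
ee_pos: [448.4, -239.6, 25.7]
eef_rot: [0.0, 0.015, 1.0, -0.0]
ft_force: [0.4, 1.8, 8.3]
gripper_width: 16.8
gripper_force: 135.8
```

Request:
jog_arm(deltas="0 0 0 0 0.03; 0 0 0 0 0.045; 0 0 0 0 0.06; 0 0 0 0 0.06; 0 0 0 0 0.06; 0 0 0 0 0.06; 0 0 -0.01 0 0.06; 0 0 -0.02 0 0.06; 0 0 -0.03 0 0.06; 0 0 -0.03 0 0.06; 0 0 -0.024 0 0.06; 0 0 0 0 0.06; 0 0 0 0 0.06")

```text
time_s: 19.13
ee_pos: [448.7, -239.9, 140.9]
eef_rot: [0.002, 0.015, 1.0, -0.001]
ft_force: [0.1, 0.4, -0.6]
gripper_width: 60.0
gripper_force: 0.0
```

Run:
```python
from h import *
import pickle
s=robot.get_state();print(s['time_s'],s['ee_pos'],s['qpos'])
W=cap('wrist','w7.png');T=cap('top','top7.png');S=cap('side','side7.png')
pickle.dump((T,S),open('ts7.pkl','wb'))
im=W['color'].astype(int);m=((im[...,0]-im[...,2]>15)&(im.sum(2)<300))
for v in range(115,270,20):
    u=np.where(m[v,290:360])[0]+290
    if len(u): print(v,u.min(),u.max())
o=np.zeros((600,800,3),np.uint8)
a=cv2.imread('pics/top7.png');b=cv2.imread('pics/side7.png');w=cv2.imread('pics/w7.png')
o[:360,:400]=cv2.resize(a[175:295,175:308],(400,360),interpolation=2);o[:360,400:]=cv2.resize(b[230:388,185:360],(400,360),interpolation=2)
o[360:,:320]=cv2.resize(w,(320,240))
cv2.imwrite('pics/v7.png',o)
```

```text
19.1333 [ 448.68388611 -239.90846084  140.91740557] [-7.14160754e-01  4.00659305e-02  1.99701381e+00 -2.20671985e-05
  1.10008881e+00 -2.25523035e+00]
115 309 333
135 309 334
155 309 334
175 310 334
195 311 334
215 309 334
235 309 333
```

View pics/v7.png

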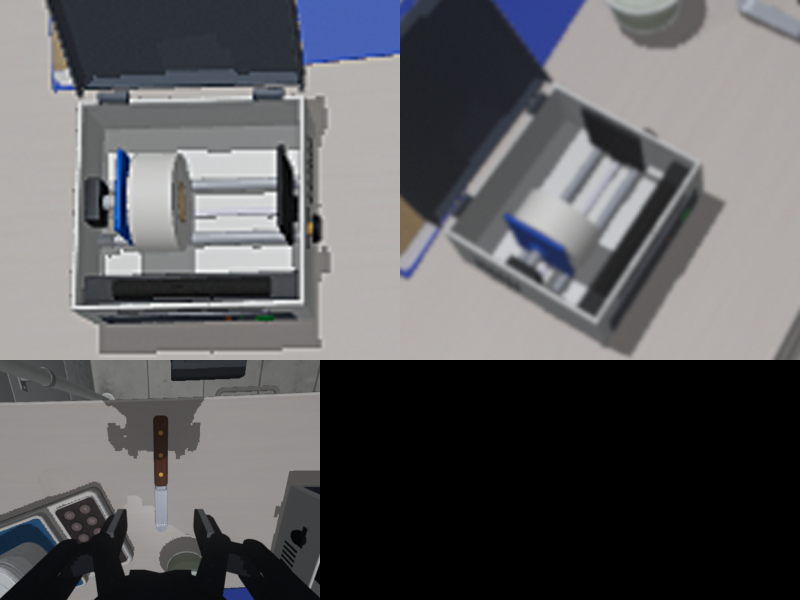

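Run:
```python
from h import *
import pickle
T,S=pickle.load(open('ts7.pkl','rb'))
f=lambda u,v,z:plane(T,175+u/3.008,175+v/3,z)
C=[f(77,307,80),f(304,304,80),f(81,96,80),f(304,94,80)]
for n,c in zip(('FL','FR','RL','RR'),C):print(n,c.round(1))
ctr=np.mean(C,0);print('ctr',ctr)
yaw=np.mean([np.arctan2(*(C[2]-C[0])[[1,0]]),np.arctan2(*(C[3]-C[1])[[1,0]]),np.arctan2(-(C[0]-C[1])[0],(C[0]-C[1])[1])]);print('yaw',yaw)
def loc(p):
    d=p-ctr;c,s=np.cos(yaw),np.sin(yaw);return np.round([c*d[0]+s*d[1],-s*d[0]+c*d[1],p[2]],1)
print('face core',loc(f(182,202,53)),'face top',loc(f(178,152,92)),'rim top edge centre ~',loc(f(185,200,53)),'plate',loc(f(283,195,98)),loc(f(297,240,98)),'blue',loc(f(120,150,98)),loc(f(130,243,98)))
c,s=np.cos(yaw),np.sin(yaw);Rm=np.array([[c,-s],[s,c]])
for q in ((6,-35),(6,48)): print(q,ctr[:2]+Rm@q)
```

```text
FL [474.9 135.4  80. ]
FR [467.7 -34.7  80. ]
RL [640.6 132.8  80. ]
RR [632.1 -40.3  80. ]
ctr [553.80255545  48.2930878   80.        ]
yaw -0.030490879944697163
face core [ 3.8 12.1 53. ] face top [33.6  8.5 92. ] rim top edge centre ~ [ 5.3  9.8 53. ] plate [ -3.5 -71.9  98. ] [-38.2 -82.3  98. ] blue [34.8 51.3 98. ] [-37.3  41.9  98. ]
(6, -35) [558.73275114  13.12643924]
(6, 48) [561.26310206  96.08785994]
```

Request:
jog_arm(deltas="0 0 -0.01 0.12 0.03; 0 0 -0.01 0.12 0.03; 0 0 -0.01 0.12 0.03; 0 0 0 0.12 0.03; 0 0 0 0.12 0.03; 0 0 0 0.12 0.03; 0 0 0 0.12 0.03; 0 0 0 0.12 0.03; 0 0 0 0.12 0.03; 0 0 0 0.12 0.03; 0 0 0 0.12 0.03; 0 0 0 0.12 0.03; 0 0 0 0.12 0.03; 0 0 0 0.011 0.03; 0 0 0 0 0.03; 0 0 0 0 0.03")

```text
time_s: 20.62
ee_pos: [447.4, -238.9, 167.8]
eef_rot: [-0.001, 0.717, 0.697, -0.0]
ft_force: [-0.5, -0.7, 0.6]
gripper_width: 30.1
gripper_force: 0.0
```

Request:
jog_arm(deltas="0.012 0.005 0 0 0.03; 0.025 0.01 0 0 0.03; 0.025 0.01 0 0 0.03; 0.025 0.01 0 0 0.03; 0.025 0.01 0 0 0.03; 0.025 0.01 0 0 0.03; 0.025 0.01 0 0 0.03; 0.025 0.01 0 0 0.03; 0.025 0.01 0 0 0.03; 0.025 0.01 0 0 0.03; 0.02 0.0075 0 0 0.03; 0 0 0 0 0.03; 0 0 0 0 0.03; 0 0 0 0 0.03")

```text
time_s: 21.78
ee_pos: [557.6, 14.3, 168.3]
eef_rot: [-0.0, 0.717, 0.697, -0.0]
ft_force: [0.2, -0.2, -0.3]
gripper_width: 30.0
gripper_force: 0.0
```

Run:
```python
from h import *
s=robot.get_state();print(s['time_s'],s['ee_pos'],s['eef_rot'],s['qpos'],s['ft_force'])
cap('wrist','w8.png');
```

```text
21.7833 [557.5633698   14.29675542 168.31558956] [-2.32297845e-04  7.17331157e-01  6.96732241e-01 -3.75967177e-04] [-1.77497409e-01  1.18659824e-01  1.85687499e+00 -3.69782853e-04
  1.16687373e+00 -1.48219636e-01] [ 0.22486495 -0.19726003 -0.25848568]
```

Request:
jog_arm(deltas="0 0 0.015 0 0.03; 0 0 0.02 0 0.03; 0 0 0.02 0 0.03; 0 0 0.01 0 0.03; 0 0 0.01 0 0.03; 0 0 0 0 0.03")

```text
time_s: 22.33
ee_pos: [556.6, 14.2, 91.8]
eef_rot: [-0.001, 0.718, 0.696, -0.001]
ft_force: [-0.6, 0.2, 0.4]
gripper_width: 30.2
gripper_force: 0.0
```

Request:
jog_arm(deltas="0 0 0.01 0 0.03; 0 0 0.01 0 0.03; 0 0 0.01 0 0.03; 0 0 0.008 0 0.03; 0 0 0.003 0 0.03; 0 0 0 0 0.03; 0 0 0 0 0.03")

```text
time_s: 22.92
ee_pos: [558.0, 14.7, 52.6]
eef_rot: [-0.0, 0.718, 0.696, -0.0]
ft_force: [-0.4, -0.4, 0.4]
gripper_width: 29.7
gripper_force: 0.0
```

Request:
jog_arm(deltas="0.006 0 0 0 0.03; 0.008 0 0 0 0.03; 0.008 0 0 0 0.03; 0.004 0 0 0 0.03; 0.003 0 0 0 0.03; 0 0 0 0 0.03; 0 0 0 0 0.03")

```text
time_s: 23.5
ee_pos: [558.8, 43.9, 52.8]
eef_rot: [0.0, 0.717, 0.697, 0.0]
ft_force: [0.3, 0.2, -0.4]
gripper_width: 29.7
gripper_force: 0.0
```

Request:
jog_arm(deltas="0.002 0 0 0 0.03; 0.002 0 0 0 0.03; 0 0 0 0 0.03; 0 0 0 0 0.03")

```text
time_s: 23.83
ee_pos: [558.9, 47.6, 52.7]
eef_rot: [-0.0, 0.718, 0.696, -0.0]
ft_force: [0.1, -0.7, 0.7]
gripper_width: 29.6
gripper_force: 0.0
```

Request:
jog_arm(deltas="0.002 0 0 0 0.03; 0.002 0 0 0 0.03; 0 0 0 0 0.03; 0 0 0 0 0.03")

```text
time_s: 24.17
ee_pos: [559.0, 51.7, 52.7]
eef_rot: [-0.0, 0.718, 0.696, -0.0]
ft_force: [0.6, -1.2, -0.3]
gripper_width: 30.1
gripper_force: 0.0
```

Request:
jog_arm(deltas="0.002 0 0 0 0.03; 0.001 0 0 0 0.03; 0 0 0 0 0.03; 0 0 0 0 0.03")

```text
time_s: 24.5
ee_pos: [559.0, 54.3, 52.6]
eef_rot: [0.0, 0.718, 0.696, -0.0]
ft_force: [0.8, -4.2, -0.8]
gripper_width: 29.8
gripper_force: 0.0
```

Request:
jog_arm(deltas="0.002 0 0 0 0.03; 0.001 0 0 0 0.03; 0 0 0 0 0.03; 0 0 0 0 0.03")

```text
time_s: 24.83
ee_pos: [559.1, 57.0, 52.5]
eef_rot: [0.0, 0.718, 0.696, -0.0]
ft_force: [0.8, -5.9, -1.3]
gripper_width: 29.9
gripper_force: 0.0
```

Request:
jog_arm(deltas="0.002 0 0 0 0.03; 0 0 0 0 0.03; 0 0 0 0 0.03")

```text
time_s: 25.08
ee_pos: [559.2, 58.8, 52.5]
eef_rot: [0.0, 0.718, 0.696, -0.001]
ft_force: [-0.1, -7.9, -1.5]
gripper_width: 30.2
gripper_force: 0.0
```

Request:
jog_arm(deltas="0.002 0 0 0 0.03; 0 0 0 0 0.03; 0 0 0 0 0.03; 0 0 0 0 0.03; 0 0 0 0 0.03; 0 0 0 0 0.03")

```text
time_s: 25.58
ee_pos: [559.2, 60.5, 52.5]
eef_rot: [0.001, 0.718, 0.696, -0.001]
ft_force: [0.6, -7.4, -1.2]
gripper_width: 30.1
gripper_force: 0.0
```

Run:
```python
from h import *
import pickle
f=[]
for i in range(6):
    s=robot.get_state();f.append(s['ft_force']);S=cap('side' if i%2 else 'top','z%d.png'%i)
    if i%2==0:T=S
print(np.mean(f,0),s['ee_pos'],s['time_s'])
T0,S0=pickle.load(open('ts7.pkl','rb'));T1=pickle.load(open('top0.pkl','rb'))
# bystanders: blob shift outside the arm: difference start vs now around tub & scale
for n,a,b,c,d in (('tub',318,368,182,238),('scale',385,492,180,280),('knife',358,374,245,325)):
    print(n,np.abs(T['color'][c:d,a:b].astype(int)-T1['color'][c:d,a:b]).mean().round(1))
# knife in side view: brown mask centroid vs start
for c in (pickle.load(open('side0.pkl','rb')),S):
    h=cv2.cvtColor(c['color'],cv2.COLOR_RGB2HSV);m=((h[...,1]>100)&((h[...,0]<20)|(h[...,0]>170)))[215:275,325:410];y,x=np.nonzero(m);print(len(x),x.mean()+325 if len(x) else 0,y.mean()+215 if len(x) else 0)
    g=cv2.cvtColor(c['color'],cv2.COLOR_RGB2GRAY);print(g[255:300:4,215])
```

```text
[-0.27991735 -8.64880774 -1.73214839] [559.26125416  60.48525098  52.49637711] 25.8333
tub 10.1
scale 9.6
knife 17.3
237 380.6033755274262 251.0632911392405
[ 60  60  60  60  90  96  95  94  94  95  97 138]
21 368.3809523809524 243.61904761904762
[33 33 60 84 89 82 83 78 52 55 47 38]
```

```bash
python3 -c "
from workcell import robot;print(robot.finish_job())"
```

```text
the job is handed in; nothing more can be done
None
```

The job is handed in with the hand still pressing the roll against the blue guide at about 8.6 N, roughly 8 mm in by arm travel; the lid is right back, the knife is flat on the worktop, and the tubs and scale were not knowingly touched (my last camera check could not confirm they had not moved).

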